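# Put the orange away in the lidded fruit bin

## Robot

A 6-joint arm with a two-finger parallel gripper is mounted at the origin on the work surface. World frame = base frame: x ahead of the robot, y to its left, z up, the work surface at z = 0. Lengths are in m, angles in rad, forces in N, time in s.
With the tool pointing down it reaches from about 0.325 to 0.875 m from the base axis. Payload 4.4 kg.
Tool frame: the origin (TCP) lies midway between the tips of the shut fingers; the grasp point (between the pads) lies 19 mm behind it; y points along the fingers, x is the direction in which the jaws open and shut, and the axes are right-handed (so a half turn about y gives the same grasp; the last joint's range is limited). The gripper opens to 85 mm and grips with 20 to 120 N. Pads are 22 mm wide; open, the fingers measure 114 mm over their backs; the gripper's body (76 mm by 85 mm) begins 54 mm behind the grasp point. The pads swing forward as they close: fully open they stand 13 mm farther back than shut.
Start: joints at [-1.298, 0.207, 1.542, -0, 1.393, -0.15], TCP at [0.236, -0.524, 0.231] pointing down, gripper open.
Joint ranges: [-2.73, 2.73], [-0.86, 2.22], [0.23, 2.46], [-1.11, 4.25], [0.08, 2.63], [-2.82, 2.82]. Speed limits (rad/s): [2.79, 2.79, 3.14, 3.14, 3.14, 3.14].

## Interface

Orientations are given as a unit quaternion [x, y, z, w].
In Python, from rig import arm, jaws, solver, sensors, get_image, camera_params, ticket, boxes_of, mark_of gives the robot as it stands. The module is installed in compiled form; this text tells all that it offers. Calls block until the motion is done:
- arm.move_to(position, orientation): joint-space move of the TCP to a pose.
- arm.move_l(position, frame=None, velocity=0.15, f_stop=None): straight line of the TCP; frame=None keeps the orientation; velocity is the mean speed in m/s. With f_stop (N) it stops when the force on the tool has changed by that much, and returns True; else False.
- arm.movej(angles): joint-space move.
- jaws.gripper_to(opening, effort=None): finger opening in m; effort is the grip in N (None keeps the last); returns when the fingers have stopped.
- arm.wait(seconds).
- solver.ik(position, orientation): joint angles nearest the present ones, or None.
- sensors.state(): the state.
- get_image(name): name is "scene" or "top"; returns the picture (480x640x3 uint8, red, green, blue); there is no depth.
- camera_params(name): a dict with "fov_y" (degrees; the focal length in pixels is half the picture's height over the tangent of half this angle, whatever the lens; pixels are square), "cx", "cy" (the principal point, pixels), "dist_coeffs" ([k1, k2, p1, p2, k3] as OpenCV has them; the pictures are not rectified), "extrinsics" (4x4, takes a point from camera to world coordinates). Camera axes: x right, y down, z forward; pixel columns grow to the right and rows downward; lengths in m; the calibration is good to about 2 mm. A picture is of the moment at which its call begins. camera_params takes no time and is no camera call.
A pose or a line that the arm cannot do raises arm.Unreachable and nothing moves.
- ticket.hand_in(): hands the job in, once; it reports no verdict.
Trained networks look in the newest picture that a camera, given by its name, has taken for a name from the list of things; names that differ only in an ending like _2 or _b are one class to them, and where a whole thing is asked for, a point or a joint stands for the part that bears it (a point fixed in the world has none). Each returns a list of dicts, best first, with "score" (0 to 1); they miss things now and then, are a little off and sometimes report something else, mostly with a low value. They report only what shows in the picture. A call takes as long as a camera call. They do not tell look-alikes from the thing itself.
- boxes_of(camera, thing): "xy" ([column, row] in pixels, amid what is visible of it).
- mark_of(camera, thing): "xy" ([column, row] in pixels: a listed point, or the origin of a listed thing).
The state is a dict: "time": time; "joints": joint angles; "qvel": joint speeds; "joint_torque": joint torques, N m; "position": TCP position; "eef_rot": TCP orientation; "wrist_force": force on the tool from outside, world axes, zero at the start; "ft_torque": the same for the moment, N m; "width": finger opening in m.
Only numpy, scipy, OpenCV 4.12 (cv2) and the standard library are available. Lean on these libraries where they do the work, as an engineer would, in place of code of your own. Each camera call takes 0.05 s, during which the arm holds its last target.

## Task

Slide the lid of the white fruit bin right back by its black tab, lower the orange gently all the way to the bottom of the bin and let go of it there, neither dropping it nor pressing it down hard, then slide the lid fully shut again. Leave the lemon and the lime in the fruit tray and do not disturb the cans, the bottle, the cup or the jar.

Things in the scene. Friction and masses are not known exactly. Their poses are not given: they have to be found in the camera images.
- orange: orange fruit, a ball 58 mm in diameter, about 110 g, origin at its centre; bruises if it is dropped or pressed hard. It starts in one of the three pockets of the tray, its centre about 41 mm above the table
- lemon: yellow lemon, 51 mm thick and 72 mm long, origin at its centre; in another pocket
- lime: green lime, a ball 48 mm in diameter, origin at its centre; in another pocket
- tray: fixed brown fruit tray, 290 x 110 x 20 mm (x, y, z), origin at the centre of its underside; three pockets (square holes 37 mm wide) in a row along its own x axis at -90, 0 and +90 mm; which fruit lies in which varies
- bin: fixed white bin with green side bands, open at the top under its lid. Origin at the centre of its underside, on the table; its own x points the way the lid opens (away from the robot, give or take its yaw). Inside 230 mm (x) by 200 mm (y), walls 6 mm thick, rim 130 mm above the table
- bin_mouth (a point): centre of the bin's rim, 130 mm above the table. With the lid right back the mouth is free from 115 mm on the robot's side of this point to 77 mm beyond it (bin's x). A dark steel frame's rails, 10 mm wide, tops at 134 mm, run along outside the two long walls and on 210 mm behind the bin to carry the open lid, whose top face is at 137 mm
- bin_floor (a point): centre of the upper face of the bin's inner floor, 22 mm above the table: a dark rubber-faced plate on springs that fills the bottom of the bin. It carries the fruit without sinking, gives way by up to 10 mm when pushed with about 3 to 10 N, and is hard beyond that; an orange lying on it has its centre 51 mm above the table
- bin_lid (a joint): slide of the flat aluminium lid, m: 0 = shut, 0.20 = right back (end stop); it moves along the bin's own +x, needs about 2 N and stays where it is left
- lid_tab (a point): middle of the top edge of the lid's black upright tab: a plate 8 mm thick (bin's x), 100 mm wide (bin's y) that stands 40 mm up from the lid's top face; top edge 177 mm above the table. It lies 75 mm towards the robot (bin's -x) from the lid's middle and moves with the lid. It can be pushed from either side or pinched
- can_red: red drinks can, 66 mm diameter, 115 mm high, upright, origin at the centre of its underside; a bystander that stands clear of the work
- can_gold: yellow drinks can, 66 mm diameter, 115 mm high, upright, origin at the centre of its underside; a bystander that stands clear of the work
- bottle_green: green bottle, 64 mm diameter, 210 mm high, upright, origin at the centre of its underside; a bystander that stands clear of the work
- cup: white cup, 80 mm across the rim, 90 mm high, upright, origin at the centre of its underside; a bystander that stands clear of the work
- jar: amber jar, 72 mm diameter, 110 mm high, upright, origin at the centre of its underside; a bystander that stands clear of the work
Mind the look-alikes: they are no part of the job. There is more than one size of the orange; the one meant has the size given above.

How it is judged:
By the outcome, as a careful person would: the job done as asked, in the order asked, and still so for the second after the job is handed in, with the robot touching nothing.
It also fails if it takes over 72 s, if anything falls off the work surface, if the arm or the gripper's body presses on something with over 40 N, if the wrist force passes 120 N, or if a joint passes its speed limit or range.

## Working session

There is one attempt and no reset: what is moved stays moved. The work goes in short steps, each a Python script; the robot and the scene stay as the last script left them, time stands still between calls to the robot, and variables do not carry over. Pictures are saved under pics/ and viewed, and the job is handed in when it is done.

```bash
mkdir -p pics; cat > h.py <<'E'
import numpy as np, cv2
from rig import arm, jaws, solver, sensors, get_image, camera_params, ticket, boxes_of, mark_of
def cam(n):
    p=camera_params(n); f=240/np.tan(np.radians(p["fov_y"])/2)
    K=np.array([[f,0,p["cx"]],[0,f,p["cy"]],[0,0,1]]); return K,np.array(p["dist_coeffs"],float),np.array(p["extrinsics"])
def ray(n,xy):
    K,d,T=cam(n); u=cv2.undistortPoints(np.array([[xy]],float),K,d)[0,0]
    return T[:3,3],T[:3,:3]@np.array([u[0],u[1],1])
def at(n,xy,z):
    o,r=ray(n,xy); return o+r*(z-o[2])/r[2]
def proj(n,P):
    K,d,T=cam(n); R=T[:3,:3].T
    return cv2.projectPoints(np.array(P,float).reshape(-1,1,3),cv2.Rodrigues(R)[0],-R@T[:3,3],K,d)[0][:,0]
def snap(n,name):
    im=get_image(n); cv2.imwrite(f"pics/{name}.png",im[:,:,::-1]); return im
E
python3 - <<'E'
from h import *
zs=dict(orange=.041,lemon=.041,lime=.037,tray=0,bin=0,bin_mouth=.13,bin_floor=.022,lid_tab=.177)
for n in("scene","top"):
    snap(n,n+"0"); print(n,camera_params(n)["extrinsics"][:3] if 0 else np.round(np.array(camera_params(n)["extrinsics"]),3).tolist(),camera_params(n)["fov_y"],camera_params(n)["dist_coeffs"])
    for t,z in zs.items():
        for r in mark_of(n,t)[:3]: print(t,round(r["score"],2),np.round(r["xy"],1),np.round(at(n,r["xy"],z),3))
print({k:np.round(v,3) for k,v in sensors.state().items()})
E
```

```text
scene [[0.219, 0.517, -0.827, 1.594], [0.976, -0.116, 0.186, -0.24], [-0.0, -0.848, -0.53, 0.784], [0.0, 0.0, 0.0, 1.0]] 50.66826464799003 [-0.02654582  0.          0.          0.          0.        ]
orange 0.9 [418.3 236.6] [0.548 0.278 0.041]
orange 0.81 [369.6 252.2] [0.589 0.128 0.041]
orange 0.58 [455.1 231.7] [0.547 0.385 0.041]
lemon 0.85 [401.9 221.3] [0.464 0.263 0.041]
lemon 0.5 [266.6 192.4] [ 0.211 -0.083  0.041]
lime 0.72 [435.2 256.3] [0.637 0.287 0.037]
lime 0.63 [417.9 247.4] [0.59  0.26  0.037]
tray 0.92 [419.3 246.4] [0.537 0.29  0.   ]
bin 0.88 [276.8 263.7] [ 0.53  -0.104  0.   ]
bin_mouth 0.75 [271.6 222.2] [ 0.533 -0.112  0.13 ]
bin_mouth 0.53 [277.9 262.9] [ 0.704 -0.123  0.13 ]
lid_tab 0.94 [267.6 193.5] [ 0.471 -0.11   0.177]
lid_tab 0.6 [416.3 234.9] [0.732 0.181 0.177]
top [[0.022, -0.998, 0.051, 0.531], [-0.999, -0.024, -0.027, 0.018], [0.029, -0.051, -0.998, 1.182], [0.0, 0.0, 0.0, 1.0]] 54.475896014803624 [-0.02960534  0.          0.          0.          0.        ]
orange 0.65 [195.3 252.8] [0.541 0.282 0.041]
orange 0.47 [141.6 270.9] [0.494 0.41  0.041]
lemon 0.83 [200.  289.7] [0.452 0.267 0.041]
lime 0.65 [359.3 262.1] [ 0.528 -0.119  0.037]
lime 0.64 [192.8 218.1] [0.626 0.292 0.037]
bin 0.56 [488.4 292.6] [ 0.457 -0.457  0.   ]
bin_mouth 0.91 [359.5 258.5] [ 0.536 -0.108  0.13 ]
lid_tab 0.57 [359.6 288.6] [ 0.471 -0.104  0.177]
{'time': np.float64(0.9), 'joints': array([-1.298,  0.207,  1.541, -0.   ,  1.393, -0.15 ]), 'qvel': array([-0.   ,  0.001, -0.001, -0.   ,  0.   ,  0.001]), 'joint_torque': array([-0.0000e+00, -3.8304e+01, -2.9198e+01, -0.0000e+00,  1.0000e-03,
       -0.0000e+00]), 'position': array([ 0.236, -0.524,  0.231]), 'eef_rot': array([ 0.594, -0.384,  0.384, -0.594]), 'wrist_force': array([0.433, 0.106, 0.051]), 'ft_torque': array([ 0.023, -0.023, -0.031]), 'width': np.float64(0.085)}
```

View pics/scene0.png

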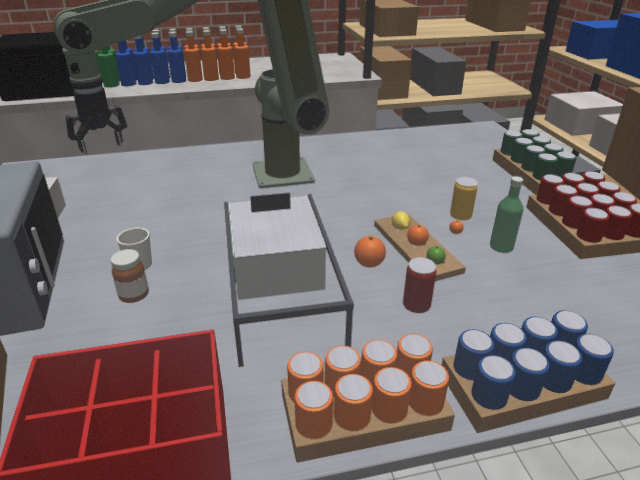

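View pics/top0.png

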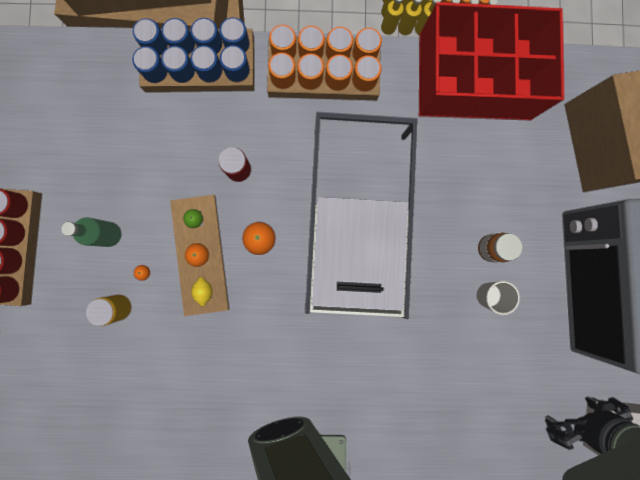

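```bash
python3 - <<'E'
from h import *
im=cv2.imread("pics/top0.png"); 
cv2.imwrite("pics/c1.png",cv2.resize(im[180:330,290:430],None,fx=5,fy=4,interpolation=cv2.INTER_CUBIC)[:600])
for n,box in(("top",(183,240,212,272)),("scene",(404,222,432,248))):
    im=cv2.imread(f"pics/{n}0.png"); x0,y0,x1,y1=box
    h=cv2.cvtColor(im[y0:y1,x0:x1],cv2.COLOR_BGR2HSV)
    m=((h[...,0]<13)&(h[...,1]>185)&(h[...,2]>90)).astype(np.uint8)
    k,l,s,c=cv2.connectedComponentsWithStats(m); i=1+np.argmax(s[1:,4]); 
    b=s[i]; print(n,s[i],c[i]+[x0,y0],at(n,c[i]+[x0,y0],.041))
E
```

```text
top [  2   4  23  22 333] [196.07507508 254.5975976 ] [0.53688181 0.2798157  0.041     ]Traceback (most recent call last):
  File "<stdin>", line 8, in <module>
    return _wrapfunc(a, 'argmax', axis=axis, out=out, **kwds)
    return bound(*args, **kwds)
ValueError: attempt to get argmax of an empty sequence
```

View pics/c1.png

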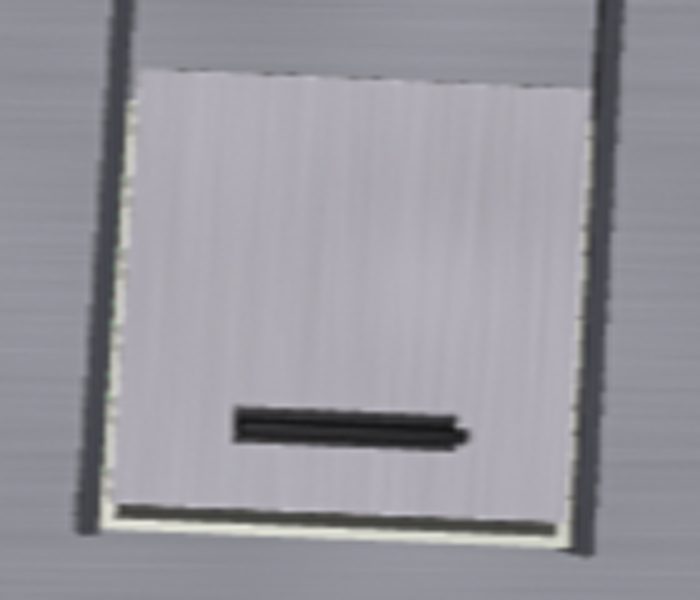

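```bash
python3 - <<'E'
from h import *
c=lambda x,y:((x+.5)/5-.5+290,(y+.5)/4-.5+180)
P={}
for k,p,z in(("FL",(143,70),.137),("FR",(590,90),.137),("NL",(116,505),.137),("NR",(556,522),.137),
 ("rimL",(100,530),.13),("rimR",(572,549),.13),("tabL",(234,423),.177),("tabR",(457,436),.177),
 ("railLn",(90,533),.134),("railLf",(122,0),.134),("railRn",(583,553),.134),("railRf",(610,0),.134)):
    P[k]=at("top",c(*p),z)[:2]; print(k,P[k].round(4))
for a,b in(("railLn","railLf"),("railRn","railRf"),("FR","FL"),("rimR","rimL"),("tabR","tabL")):
    d=P[b]-P[a]; print(a,b,np.degrees(np.arctan2(d[1],d[0])),np.linalg.norm(d))
s=sensors.state()
from scipy.spatial.transform import Rotation as R
print(R.from_quat(s["eef_rot"]).as_matrix().round(3))
im=cv2.imread("pics/scene0.png"); cv2.imwrite("pics/c2.png",cv2.resize(im[205:275,370:470],None,fx=7,fy=7,interpolation=cv2.INTER_CUBIC))
cv2.imwrite("pics/c3.png",cv2.resize(im[175:305,215:345],None,fx=4.5,fy=4.5,interpolation=cv2.INTER_CUBIC))
E
```

```text
FL [ 0.6722 -0.0116]
FR [ 0.6662 -0.2148]
NL [ 0.4282 -0.005 ]
NR [ 0.4224 -0.2026]
rimL [0.4134 0.0017]
rimR [ 0.4066 -0.2116]
tabL [ 0.477  -0.0539]
tabR [ 0.4719 -0.1504]
railLn [0.4121 0.0062]
railLf [ 0.7122 -0.0013]
railRn [ 0.4049 -0.2157]
railRf [ 0.7185 -0.2241]
railLn railLf -1.4319038023565434 0.3002419191978216
railRn railRf -1.5346262439999625 0.3136264926587105
FR FL 88.30799892470766 0.2032709790006406
rimR rimL 88.18413763650678 0.21336988070976132
tabR tabL 87.01107916207437 0.09666875594669905
[[ 0.411  0.     0.912]
 [-0.912 -0.     0.411]
 [ 0.    -1.    -0.   ]]
```

View pics/c2.png

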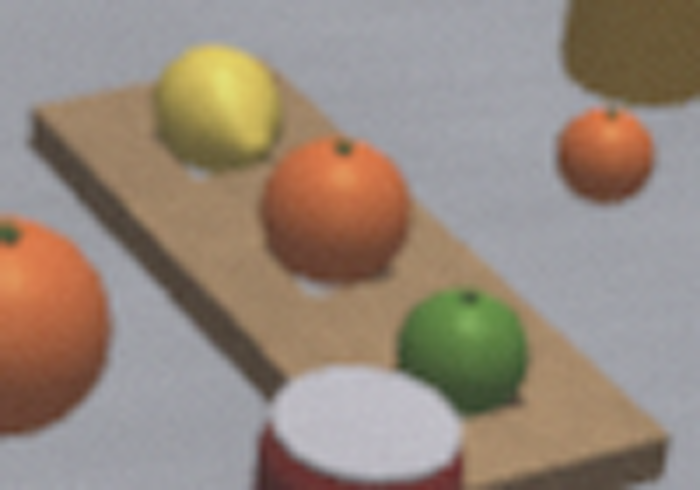

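View pics/c3.png

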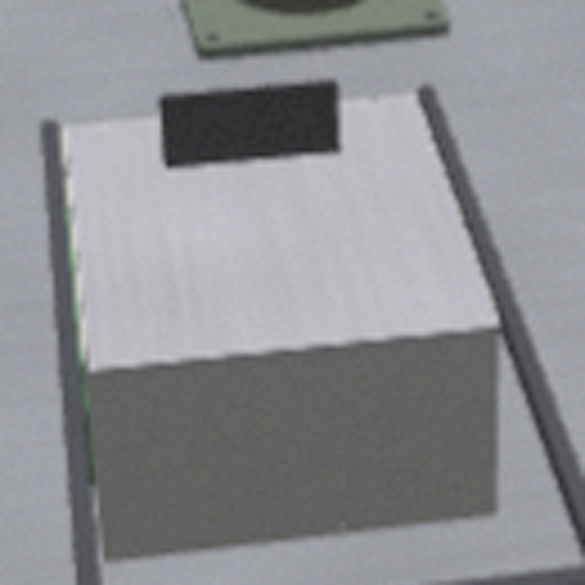

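```bash
cat >> h.py <<'E'
from scipy.spatial.transform import Rotation as R
YAW=np.radians(-1.6); BX=np.array([np.cos(YAW),np.sin(YAW),0]); BY=np.array([-BX[1],BX[0],0]); BC=np.array([.531,-.1084,0])
def quat(th):
    c,s=np.cos(th),np.sin(th); return R.from_matrix(np.array([[c,0,-s],[s,0,c],[0,-1,0]])).as_quat()
def st(m=""):
    s=sensors.state(); print(m,round(float(s["time"]),2),s["position"].round(4),s["wrist_force"].round(2),round(float(s["width"]),4)); return s
E
python3 - <<'E'
from h import *
# triangulate orange
A=[];b=[]
for n,xy in(("top",(196.1,254.6)),("scene",(417.6,234.9))):
    o,r=ray(n,xy); r/=np.linalg.norm(r); M=np.eye(3)-np.outer(r,r); A.append(M); b.append(M@o); print(at(n,xy,.041).round(4))
print(np.linalg.lstsq(np.vstack(A),np.hstack(b),rcond=None)[0].round(4))
tab=np.array([.4745,-.1022,0])
for th in(YAW,YAW+np.pi):
    for P in(tab+[0,0,.147],tab+BX*.19+[0,0,.147]): 
        j=solver.ik(P,quat(th)); print(th,None if j is None else np.round(j,2))
for th in np.radians([82-90,82+90]):
    for P in([.538,.2795,.018],):
        j=solver.ik(P,quat(th+np.pi/2)); print("or",th,None if j is None else np.round(j,2))
E
```

```text
[0.5369 0.2798 0.041 ]
[0.5395 0.2792 0.041 ]
[0.5369 0.2803 0.0392]
-0.027925268031909273 [-0.39  0.11  1.84 -0.    1.19 -0.36]
-0.027925268031909273 [-0.29  0.48  1.36 -0.    1.3  -0.26]
3.113667385557884 [-0.39  0.11  1.84  0.    1.19  2.78]
3.113667385557884 None
or -0.13962634015954636 [ 0.34  0.52  1.61 -0.    1.01 -1.09]
or 3.001966313430247 [ 0.34  0.52  1.61 -0.    1.01  2.05]
```

```bash
python3 - <<'E'
from h import *
tab=np.array([.4745,-.1022,0]); q=quat(YAW)
arm.move_to(tab+[0,0,.26],q); st("above")
print(arm.move_l(tab+[0,0,.148],velocity=.12,f_stop=8)); st("down")
jaws.gripper_to(0,20); s=st("pinch")
p=s["position"]
print("open",arm.move_l(p+BX*.195,velocity=.12,f_stop=15)); st("opened")
snap("top","top1")
E
```

```text
above 2.67 [ 0.4745 -0.103   0.2599] [-0.3  -0.46  0.42] 0.0855
False
down 3.75 [ 0.4752 -0.1026  0.1488] [-0.26 -0.58  0.5 ] 0.0849
pinch 4.43 [ 0.4744 -0.1022  0.1481] [-0.48 -0.17  1.42] 0.0076
open True
opened 5.82 [ 0.657  -0.1082  0.1482] [-2.15  0.02  5.16] 0.0074
```

View pics/top1.png

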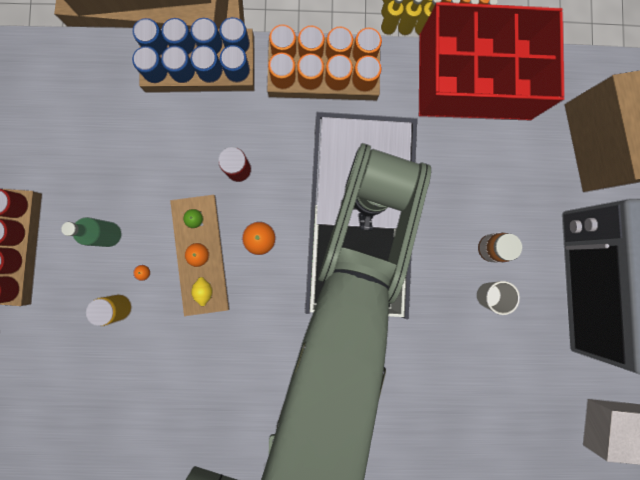

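```bash
python3 - <<'E'
from h import *
jaws.gripper_to(.085); p=st()["position"]
arm.move_l(p+[0,0,.11],velocity=.15)
q=quat(np.radians(98)); O=np.array([.5375,.280,0])
arm.move_to(O+[0,0,.20],q); st("over orange")
print(arm.move_l(O+[0,0,.018],velocity=.1,f_stop=6)); st("down")
jaws.gripper_to(.02,22); s=st("grip")
arm.move_l(s["position"]+[0,0,.03],velocity=.06); st("lift")
arm.wait(.2)
snap("scene","scene2"); snap("top","top2")
E
python3 -c "
import cv2;im=cv2.imread('pics/scene2.png');cv2.imwrite('pics/c4.png',cv2.resize(im[120:300,330:510],None,fx=3,fy=3))"
```

```text
6.59 [ 0.6553 -0.1082  0.1476] [-0.31 -0.56  0.8 ] 0.0848
over orange 8.99 [0.5381 0.2793 0.2   ] [0.25 0.22 0.53] 0.0853
False
down 10.96 [0.538  0.2802 0.0187] [ 0.03  0.97 -0.26] 0.0848
grip 11.33 [0.5378 0.28   0.0185] [-1.34 -0.87  2.91] 0.0566
lift 11.99 [0.5378 0.28   0.0487] [-0.61 -1.02 -0.6 ] 0.0569
```

View pics/c4.png

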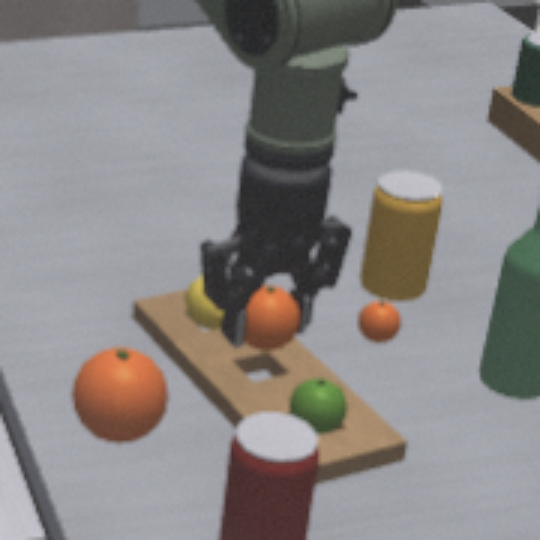

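View pics/top2.png

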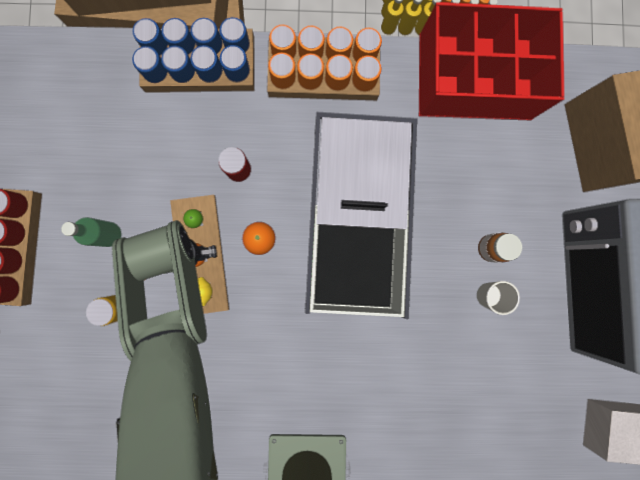

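```bash
python3 - <<'E'
from h import *
q=quat(YAW+np.pi/2); D=BC-BX*.02
p=sensors.state()["position"]; arm.move_l([p[0],p[1],.26],velocity=.15)
arm.move_to(D+[0,0,.26],q); st("over bin")
print(arm.move_l(D+[0,0,.055],velocity=.1,f_stop=8)); st("in")
arm.wait(.3); st("settled")
print(arm.move_l(D+[0,0,.024],velocity=.015,f_stop=1.5)); st("touch")
E
```

```text
over bin 15.29 [ 0.5113 -0.107   0.26  ] [ 0.08 -0.57 -1.95] 0.0569
False
in 17.49 [ 0.5114 -0.108   0.0555] [ 0.35 -0.32 -1.19] 0.0571
settled 17.79 [ 0.5111 -0.1079  0.0552] [-0.81 -0.4  -0.64] 0.0567
True
touch 19.42 [ 0.5108 -0.1078  0.0271] [ 0.92 -1.51  2.16] 0.0563
```

```bash
python3 - <<'E'
from h import *
arm.wait(.2); st()
jaws.gripper_to(.085); p=st("released")["position"]
arm.move_l([p[0],p[1],.06],velocity=.05); arm.move_l([p[0],p[1],.28],velocity=.15); st("up")
# beyond, above the open tab
T=BC+BX*.125
arm.move_to(T+[0,0,.28],quat(YAW)); st("over tab")
snap("scene","scene3");snap("top","top3")
E
python3 -c "
import cv2;im=cv2.imread('pics/scene3.png');cv2.imwrite('pics/c5.png',cv2.resize(im[140:340,190:390],None,fx=3,fy=3))"
```

```text
19.62 [ 0.5106 -0.1078  0.0269] [ 0.8  -1.    2.21] 0.0568
released 20.02 [ 0.5094 -0.1072  0.0261] [0.88 0.23 0.45] 0.0853
up 22.46 [ 0.5087 -0.1069  0.2788] [0.63 0.41 0.29] 0.0852
over tab 23.92 [ 0.6557 -0.1119  0.2797] [ 0.86  1.18 -0.06] 0.0851
```

View pics/c5.png

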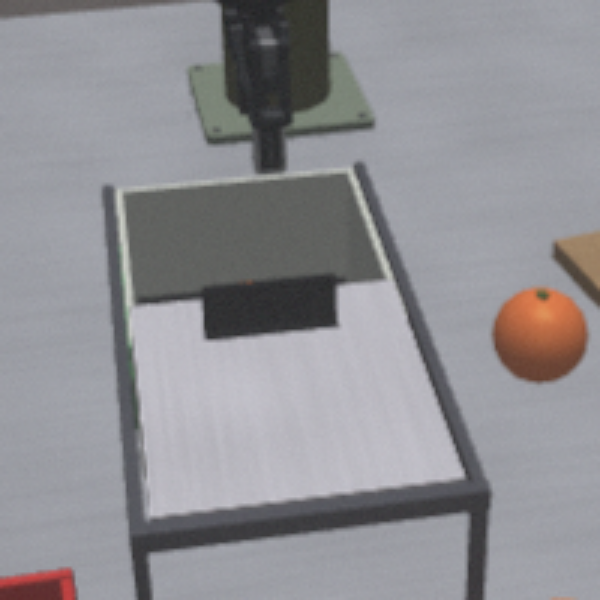

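View pics/top3.png

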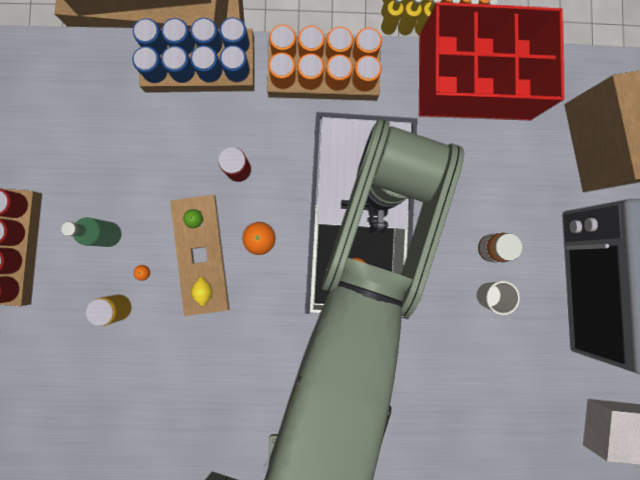

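```bash
python3 - <<'E'
from h import *
T=BC+BX*.125
print(arm.move_l(T+[0,0,.148],velocity=.12,f_stop=8)); st("down")
jaws.gripper_to(0,30); p=st("pinch")["position"]
print("shut",arm.move_l(p-BX*.19,velocity=.12,f_stop=15)); st()
print("shut2",arm.move_l(p-BX*.21,velocity=.04,f_stop=15)); s=st()
print("travel",(p-s["position"])@BX)
jaws.gripper_to(.085); p=st("released")["position"]
arm.move_l(p+[0,0,.12],velocity=.15)
arm.move_to([.236,-.524,.231],quat(-1.148)); st("home")
snap("scene","scene4");im=snap("top","top4")
cv2.imwrite("pics/c6.png",cv2.resize(im[180:330,290:430,::-1],None,fx=5,fy=4,interpolation=cv2.INTER_CUBIC))
E
```

```text
False
down 25.27 [ 0.6568 -0.1121  0.1493] [-0.15 -0.55  0.42] 0.085
pinch 25.95 [ 0.6561 -0.1119  0.1482] [0.07 0.41 0.22] 0.0075
shut False
 27.68 [ 0.4656 -0.1056  0.1481] [-0.43  5.51  2.77] 0.0074
shut2 True
 28.05 [ 0.4571 -0.1053  0.1481] [ 3.25 -0.25  0.73] 0.0075
travel 0.1990693724478602
released 28.78 [ 0.4563 -0.1041  0.1474] [ 0.3  -0.47  0.06] 0.0845
home 31.47 [ 0.237  -0.5233  0.2311] [0.1  0.25 0.82] 0.0851
```

View pics/c6.png

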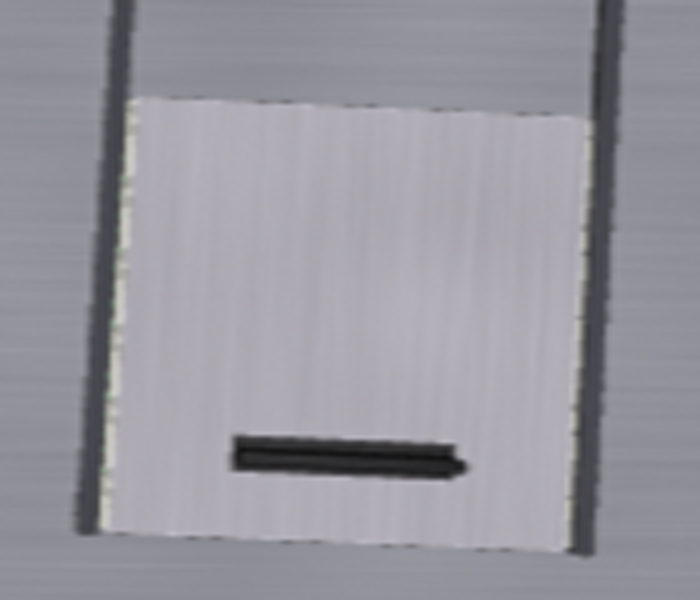

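View pics/scene4.png

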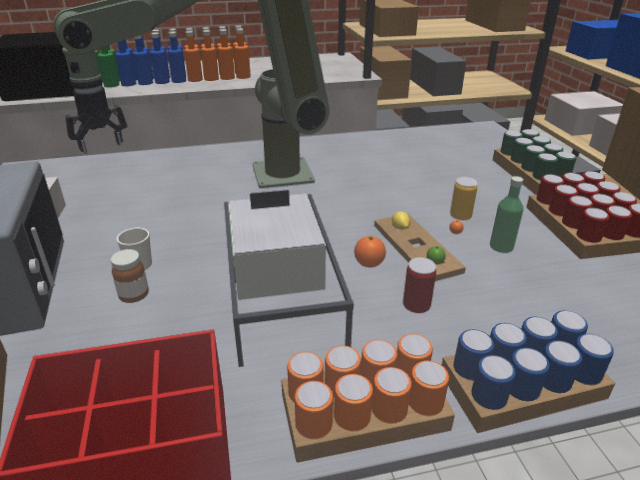

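```bash
python3 -c "
from h import *
ticket.hand_in()"
```

```text
the job is handed in; nothing more can be done
```

The orange is in the bin with the lid shut, and I handed the job in at about 31.5 s on the robot's clock.

- **Lid open:** The lid began about 17 mm ajar. I pinched the tab and slid the lid back until the force check stopped it. By position it was at its end stop: the tab was 126 mm beyond the bin centre, against 125 mm expected.
- **Orange:** I took the 58 mm orange from the tray's middle pocket with a 22 N grip; the fingers closed to 57 mm. I lowered it slowly until a force change of 1.5 N stopped it, within about 1.5 mm of the expected floor height, and let go there. The picture after release showed an orange patch on the bin floor, mostly hidden by the arm.
- **Lid shut:** The lid travelled 199 mm back until the force check stopped it. The last overhead picture shows its front edge flush with the rim and no gap.

In the last scene picture the lemon and the lime are still in the tray. The cans, the bottle, the cup and the jar look unmoved, and so do the two look-alike oranges. I judged this by eye and did not measure their positions again. No check failed. The orange can't be seen once the lid is shut, so I could not check its final position.

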